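Drop the shelf gate and lift the gearbox cover level for hand-over

TASK

Fold the shelf's low steel gate down towards you until it lies level with the top deck, and leave it there. Then lift the black gearbox cover off the deck, with the brass bearing lying loose in its seat, and keep it steady and level about 10 cm above the deck so that the incoming fitter can look over its underside; finish while still holding it. Leave the two green gears and the red feeler gauge set where they lie.

Things in the scene. Friction and masses are not known exactly. Their poses are not given: they have to be found in the camera images.
- shelf: Fixed zinc-plated bench shelf, two decks, slotted corner posts, 250 mm deep (x), 460 mm wide (y), its screw feet set so that the frame stands 0 to 40 mm above the table. Origin: centre of the frame's bottom; x points from its front (gate side, facing the robot) to its back, z up. Top deck surface 85 mm above the origin, front edge at x = -125 mm. Rails rise 62 mm, posts 70 mm above the deck.
- gate_hinge (a point): Middle of the gate's hinge axis, which runs along the shelf's y axis, 4 mm in front of and 4 mm below the top deck's front edge (shelf frame -129, 0, 81 mm). Its axes are those of the shelf.
- gate_edge (a point): Middle of the gate's free edge, on its inner face, 66 mm from the hinge axis; moves with the gate. It is level with the deck surface when the gate is level.
- gate (a joint): Angle of the dark steel gate with yellow rolled free edge, 452 mm wide, 62 mm above the deck, panel 4 mm, flat inner face 4 mm inside the hinge axis. 0 = upright across the opening, 1.571 = folded out to the robot and level, inner face flush with the deck; it goes on to 2.9, hanging. Friction hinges keep it where it is left; about 6 N at the edge moves it. Starts at 0 to 0.4.
- cover: Black cast gearbox cover lying inside up just behind the gate: oblong dish with round ends and bright rim, 62 mm across (its x), 128 mm long (its y; 148 over the bolt ears), 36 mm high, 0.3 to 0.6 kg. Origin: centre of its underside, z up; its x lies roughly along the shelf's x. The straight sides are flat and free of ears for y from -33 to 33 mm. Larger bearing seat at +y.
- cover_grip (a point): Best place to hold the cover: midway between its two straight sides, over its balance point with the bearing aboard (cover frame 0, 4, 20 mm, that is 20 mm above the deck). Same axes as the cover.
- cover_seat (a point): Centre of the floor of the larger bearing seat inside the cover (cover frame 0, 22, 14 mm), a round recess 37 mm across and 4 mm deep.
- bearing: Loose brass thrust bearing, a ring 34 mm in diameter with an 18 mm hole and 11 mm thick, 50 g, lying flat in the cover's larger seat; its top is 11 mm below the cover's rim. Origin: centre of its underside.
- gear_a: Green nylon spur gear lying flat on the back part of the deck, 56 mm in diameter, 22 mm high with its hub. Origin: centre of its underside.
- gear_b: The second green nylon spur gear, the same as the first.
- feeler: Steel feeler gauge set in a red case, lying on the back part of the deck, about 94 mm long (its x), 22 mm wide, 16 mm high. Origin: centre of its underside.
There are look-alikes about, which are no part of the job. Leave any turquoise look-alike of the bearing alone.

How it is judged:
By the outcome, as a careful person would: the job done as asked, in the order asked, and still so for the second after the job is handed in, while the arm keeps its last pose, push and grip.
It also fails if it takes over 54 s, if anything falls off the work surface, if the arm or the gripper's body presses on something with over 40 N, if the wrist force passes 120 N, or if a joint passes its speed limit or range.

ROBOT

A 6-joint arm with a two-finger parallel gripper is mounted at the origin on the work surface. World frame = base frame: x ahead of the robot, y to its left, z up, the work surface at z = 0. Lengths are in mm, angles in rad, forces in N, time in s.
With the tool pointing down it reaches from about 300 to 775 mm from the base axis. Payload 14.6 kg.
Tool frame: the origin (TCP) lies on the centre line of the jaws, within the pads' length; the fingertips stand 8 mm ahead of it and the grasp point (between the pads) lies 11 mm behind it; z points along the fingers, y is the line along which they close (so a half turn about z gives the same grasp; the last joint's range is limited). The gripper opens to 94 mm and grips with 3 to 60 N. Pads are 16 mm wide; open, the fingers measure 119 mm over their backs; the gripper's body (75 mm by 177 mm) begins 78 mm behind the grasp point.
Start: joints at [-1.194, 0.3, 1.521, -0, 1.321, -0.067], TCP at [236.148, -496.713, 213.446] pointing down, gripper open.
Joint ranges: [-3.03, 3.03], [-0.79, 2.21], [0.23, 2.52], [-1.04, 4.18], [0, 3.07], [-2.55, 2.55]. Speed limits (rad/s): [2.22, 2.22, 2.57, 3.14, 3.14, 3.14].

INTERFACE

Orientations are given as [roll, pitch, yaw] about the fixed x, y, z axes, in that order (R = Rz(yaw) Ry(pitch) Rx(roll)).
In Python, from cell import manip gives the robot as it stands.
- The arm moves only by the tool jog_arm, never from a script. Its argument "rows" is one flat list of numbers, 7 for each row, row after row: the shift along the world's x, y, z in cm, then the turn, a rotation vector about the world's x, y, z in rad, then the closure, from 0 (fully open) to 1 (shut). In form: [dx, dy, dz, rx, ry, rz, fingers, dx, dy, dz, rx, ry, rz, fingers, ...]. A call has 1 to 20 rows; each row shifts and turns the commanded pose from where the row before left it; what a row does not reach is not made up. A row lasts 1/12 s, in which the tool goes at most 41.7 mm and 7.16 degrees, less where a joint would pass 70% of its speed; a pose out of reach is approached as far as the arm can. A call with a gripper value outside its range is refused whole. The fingers move at their own pace and stop on an object; "newtons" is the grip in N (left out, the last holds). Time passes only in rows, so rows that do not move let the fingers close. It gives the time, the measured TCP pose, the force, the opening and the grip force at its end, in the units of the state.
- manip.read_state(): the state, without advancing time (a new reading comes with each control period).
- manip.camera(name): name is "scene" or "top"; returns (picture, depth): 420x560x3 uint8, blue, green, red; 420x560 float32, mm along the optical axis (not along the pixel's ray), 0 where there is no reading.
- manip.camera_model(name): a dict with "K" (3x3 intrinsics, pixels), "R" (3x3) and "t" (3): a world point X has camera coordinates R X + t. Camera axes: x right, y down, z forward; pixel columns grow to the right and rows downward; lengths in mm; the calibration is good to about 2 mm. A picture is of the moment at which its call begins. camera_model takes no time and is no camera call.
- manip.sign_off(): hands the job in; it is judged then, once.
The state is a dict: "clock": time; "joints": joint angles; "qd": joint speeds; "effort": joint torques, N m; "eef_pos": TCP position; "eef_rot": TCP orientation; "wrist_force": force on the tool from outside, world axes, zero at the start; "moment": the same for the moment, N m; "finger_gap": finger opening in mm; "finger_force": force on a finger pad.
Only numpy, scipy, OpenCV 4.12 (cv2) and the standard library are available. Lean on these libraries where they do the work, as an engineer would, in place of code of your own. Each camera call takes 0.05 s, during which the arm holds its last target. There are 200 camera calls.

## Working session

There is one attempt and no reset: what is moved stays moved. The work goes in short steps, Python scripts to look and compute and a tool call to move; the robot and the scene stay as the last step left them, time stands still between calls to the robot, and variables do not carry over. Pictures are saved under pics/ and viewed, at most 10 in all, crops included, and the job is handed in when it is done.

Besides the shell and the picture viewer there is one more tool, called as name(argument=value, ...), one argument or row to a line, values as JSON. jog_arm: Moves the arm, as the interface text tells. Its arguments: {"type":"object","properties":{"rows":{"type":"array"},"newtons":{"type":"number"}},"required":["rows"]}

```bash
ls; mkdir -p pics
python3 - <<'E'
from cell import manip
import cv2, numpy as np
print(manip.read_state())
for n in("scene","top"):
    p,d=manip.camera(n); cv2.imwrite(f"pics/{n}0.png",p); np.savez(f"{n}0.npz",p=p,d=d,**manip.camera_model(n))
    m=manip.camera_model(n); print(n,m['K'].tolist(),(-m['R'].T@m['t']).round(0),m['R'].round(3).tolist(),(d>0).mean())
E
```

```text
pics
{'clock': 0.0, 'joints': array([-1.19359807e+00,  3.00454618e-01,  1.52161594e+00,  1.94129979e-05,
        1.32068335e+00, -6.65699328e-02]), 'qd': array([ 1.39413889e-03,  1.10329993e-03, -9.04080939e-04,  2.81419594e-04,
       -8.87748468e-05,  2.05269100e-03]), 'effort': array([-8.33677841e-04, -5.31810486e+01, -3.52738130e+01,  7.07760570e-02,
        2.44419387e-02, -1.21148064e-04]), 'eef_pos': array([ 236.05964102, -496.47366099,  212.88061524]), 'eef_rot': array([-3.14043522e+00, -9.60094506e-05,  4.43763320e-01]), 'wrist_force': array([ 0.50156629, -0.39023612,  0.37955831]), 'moment': array([-0.02562643, -0.02213313, -0.01783168]), 'finger_force': 0.0, 'finger_gap': 94.26420014336614}
scene [[499.91925135172187, 0.0, 285.1667554232509], [0.0, 499.91925135172187, 212.28786176023087], [0.0, 0.0, 1.0]] [1265. -237.  751.] [[0.42, 0.908, -0.011], [0.589, -0.282, -0.757], [-0.69, 0.311, -0.653]] 0.9958163265306123
top [[469.06703322978694, 0.0, 279.83334387468693], [0.0, 469.06703322978694, 200.3933612054299], [0.0, 0.0, 1.0]] [416.  63. 894.] [[-0.008, -1.0, 0.004], [-0.97, 0.007, -0.243], [0.243, -0.006, -0.97]] 0.9958843537414966
```

View pics/scene0.png

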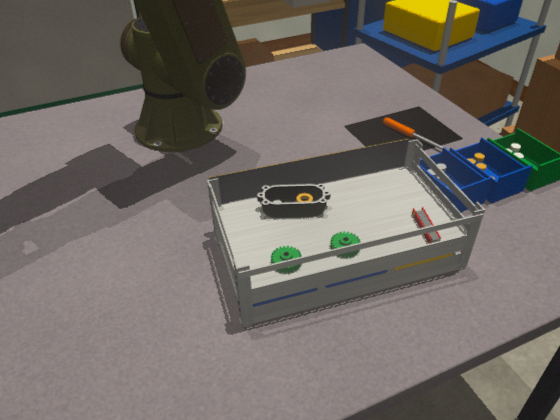

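View pics/top0.png

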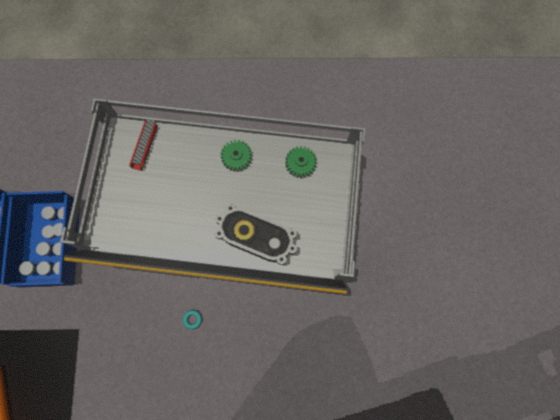

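The scene view shows the cover at (293,199) with the brass bearing at (305,199), and the dark gate behind it. In the top view the cover is at (258,235), the bearing at (244,230), and the gate's yellow edge runs from (66,260) to (347,291). The turquoise look-alike is at (192,319). The gears are at (236,155) and (301,161), and the feeler at (144,145).

```bash
cat > h.py <<'E'
import numpy as np, cv2
class V:
    def __init__(s,f):
        z=np.load(f); s.p,s.d,s.K,s.R,s.t=[z[k] for k in('p','d','K','R','t')]
        v,u=np.mgrid[:420,:560]; s.ray=np.stack([(u-s.K[0,2])/s.K[0,0],(v-s.K[1,2])/s.K[1,1],np.ones(u.shape)],-1)
        s.W=(s.ray*s.d[...,None]-s.t)@s.R; s.C=-s.R.T@s.t; s.hsv=cv2.cvtColor(s.p,cv2.COLOR_BGR2HSV)
    def dirn(s,uv):
        r=np.array([(uv[0]-s.K[0,2])/s.K[0,0],(uv[1]-s.K[1,2])/s.K[1,1],1])@s.R; return r/np.linalg.norm(r)
    def plane(s,uv,z): r=s.dirn(uv); return s.C+r*(z-s.C[2])/r[2]
def tri(a,ua,b,ub):
    da,db=a.dirn(ua),b.dirn(ub)
    k=np.linalg.lstsq(np.stack([da,-db],1),b.C-a.C,rcond=None)[0]
    A,B=a.C+k[0]*da,b.C+k[1]*db; return (A+B)/2,np.linalg.norm(A-B)
def mask(v,lo,hi,box):
    m=cv2.inRange(v.hsv,lo,hi); o=np.zeros_like(m); x0,y0,x1,y1=box; o[y0:y1,x0:x1]=m[y0:y1,x0:x1]; return o
E
python3 - <<'E'
from h import *
np.set_printoptions(suppress=True,precision=1)
T,S=V('top0.npz'),V('scene0.npz')
for n,v,b in(('T',T,(215,205,300,265)),('S',S,(250,178,335,220))):
    m=mask(v,(12,110,90),(35,255,255),b); ys,xs=np.nonzero(m); e=cv2.minAreaRect(np.column_stack([xs,ys]).astype(np.float32)); 
    print(n,'bearing',len(xs),e, v.W[m>0].mean(0),np.percentile(v.W[m>0][:,2],[5,50,95]))
    globals()['b'+n]=e[0]
print('tri bearing',tri(T,bT,S,bS))
# deck
for n,v,pts in(('T',T,[(130,200),(190,140),(180,220),(270,190),(330,230)]),('S',S,[(240,235),(320,235),(380,200),(390,230)])):
    for u,w in pts: print(n,u,w,np.median(v.W[w-2:w+3,u-2:u+3].reshape(-1,3),0))
# gate yellow edge in top
m=mask(T,(12,90,60),(35,255,255),(50,245,360,300)); ys,xs=np.nonzero(m)
P=T.W[m>0]; print('gate edge',len(xs),xs.min(),xs.max(),np.percentile(P[:,2],[5,50,95]))
for a in range(70,350,40):
    q=T.W[(m>0)&(np.arange(560)[None]>=a)&(np.arange(560)[None]<a+12)]; print(a,np.median(q,0))
# gate inner face from scene: dark panel
for u,w in [(235,185),(280,172),(340,165),(390,155),(380,165)]: print('face',u,w,np.median(S.W[w-1:w+2,u-1:u+2].reshape(-1,3),0),S.p[w,u])
print('table',T.W[340:360,120:160].reshape(-1,3).mean(0),S.W[350:370,60:100].reshape(-1,3).mean(0))
t=cv2.resize(T.p[195:300,195:325],None,fx=5,fy=5,interpolation=cv2.INTER_CUBIC); cv2.imwrite('pics/crop1.png',t)
E
```

```text
T bearing 225 ((243.5, 229.5), (19.0, 19.0), 90.0) [562.7 120.1 109.5] [106.1 109.9 112.3]
S bearing 130 ((304.0, 196.5), (9.0, 16.0), 90.0) [558.  124.4 107.6] [ 99.4 109.3 111.8]
tri bearing (array([562.1, 121.1, 113.1]), np.float64(1.7224102667552146))
T 130 200 [621.6 324.2  85.5]
T 190 140 [734.6 222.1  86. ]
T 180 220 [584.7 234.1  84.9]
T 270 190 [637.9  75.8  86. ]
T 330 230 [564.9 -28.9  86. ]
S 240 235 [584.1 -27.2  85.6]
S 320 235 [650.6 112.7  85.2]
S 380 200 [611.3 275.4  85.9]
S 390 230 [697.2 241.8  85.9]
gate edge 1100 64 347 [140.1 143.7 146.2]
70 [508.7 386.6 143.3]
110 [501.5 320.8 143.6]
150 [493.3 256.6 144.4]
190 [485.  193.4 143.9]
230 [476.7 130.5 143.7]
270 [469.2  66.6 143.8]
310 [461.7   3.1 143.8]
face 235 185 [475.7   6.  121. ] [56 58 58]
face 280 172 [484.4 103.4 129.2] [56 56 58]
face 340 165 [504.7 237.8 119. ] [61 61 62]
face 390 155 [519.  357.3 118.1] [57 58 62]
face 380 165 [522.2 331.4 101.7] [61 63 63]
table [363.1 314.1   4.1] [ 674.1 -361.5    4.6]
```

View pics/crop1.png

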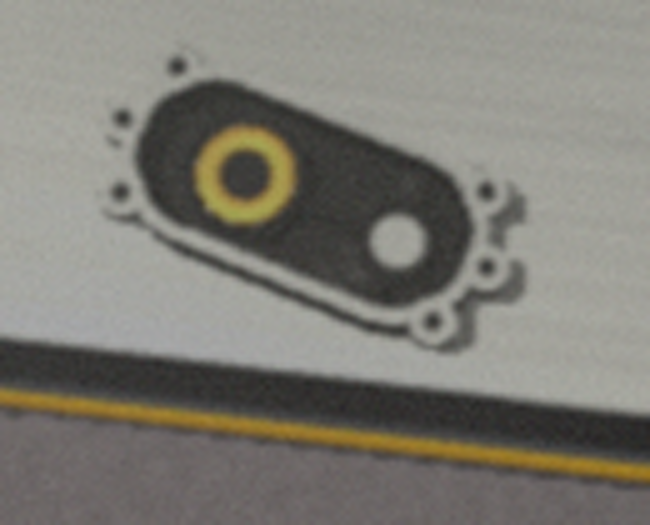

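The crop confirms the brass ring lies in the large seat (crop 245,175). The pale disc at (397,240) is the small seat. The turquoise ring on the table at (192,319) isn't the target. Next I'll refine the shelf, gate and cover poses.

Run:
```python
from h import *
np.set_printoptions(suppress=True,precision=2)
T,S=V('top0.npz'),V('scene0.npz')
# gears: two-view height check
def cen(v,b):
    m=mask(v,(45,90,40),(80,255,255),b); M=cv2.moments(m,True); return (M['m10']/M['m00'],M['m01']/M['m00'])
for bt,bs in(((215,135,258,175),(325,225,365,260)),((280,140,322,182),(265,240,305,280))):
    print('gear',tri(T,cen(T,bt),S,cen(S,bs)))
# small pale seat & bearing
def pale(v,b):
    g=v.p.max(2).copy(); x0,y0,x1,y1=b; s=(g[y0:y1,x0:x1]>130).astype(np.uint8)*255; n,l,st,c=cv2.connectedComponentsWithStats(s); 
    return [(c[i]+[x0,y0],st[i,4]) for i in range(1,n)]
print('pale T',pale(T,(266,236,283,251)),'S',pale(S,(272,196,288,210)))
# dark interior in top
x0,y0,x1,y1=205,200,305,262
g=T.p.max(2)[y0:y1,x0:x1]; d=((g<95)|(mask(T,(12,110,90),(35,255,255),(215,205,300,265))[y0:y1,x0:x1]>0)).astype(np.uint8)*255
cs,_=cv2.findContours(d,cv2.RETR_EXTERNAL,cv2.CHAIN_APPROX_NONE); c=max(cs,key=cv2.contourArea)
c=cv2.convexHull(c); r=cv2.minAreaRect(c.astype(np.float32)+np.float32([x0,y0])); print('interior',r)
zr=122
B=np.array([T.plane(p,zr) for p in cv2.boxPoints(r)]); ct=B.mean(0)
e=[B[1]-B[0],B[2]-B[1]]; L=max(e,key=np.linalg.norm); w=min(e,key=np.linalg.norm); L=L*np.sign(L[1])
print('centre',ct,'len',np.linalg.norm(L),np.linalg.norm(w),'yaw',-np.arctan2(L[0],L[1]))
# cover rim height from depth
for n,v,b in(('T',T,(215,205,300,265)),('S',S,(258,180,330,218))):
    W=v.W[b[1]:b[3],b[0]:b[2]].reshape(-1,3); print(n,'rim z',np.percentile(W[:,2],[90,97,99.5]))
# shelf axis from yellow edge, gate face plane in the scene view
m=mask(T,(12,90,60),(35,255,255),(50,245,360,300)); P=T.W[m>0]
vx,vy,px,py=cv2.fitLine(P[:,:2].astype(np.float32),cv2.DIST_HUBER,0,.01,.01).ravel(); yaw=-np.arctan2(vx*np.sign(vy),abs(vy))
ex=np.array([np.cos(yaw),np.sin(yaw)]); ey=np.array([-ex[1],ex[0]]); sy=P[:,:2]@ey
print('shelf yaw',yaw,'edge sx',np.median(P[:,:2]@ex),'z',np.median(P[:,2]),'sy',np.percentile(sy,[.5,99.5]))
poly=np.array([(222,182),(400,152),(408,162),(330,175),(320,180),(262,182),(224,200)]); k=np.zeros((420,560),np.uint8); cv2.fillPoly(k,[poly],255)
F=S.W[(k>0)&(S.p.max(2)<75)]; q=np.polyfit(F[:,2],F[:,:2]@ex,1); print('face sx=',q,'angle',-np.arctan(q[0]),'n',len(F),np.percentile(F[:,2],[2,98]))
```

```text
gear (array([698.16, 135.84, 104.94]), np.float64(0.2901835455761942))
gear (array([685.98,  21.1 , 103.86]), np.float64(0.108366739674525))
pale T [(array([273.93, 242.75]), np.int32(75))] S [(array([278.38, 201.95]), np.int32(42))]
interior ((255.4550018310547, 233.10975646972656), (68.48619842529297, 30.22217559814453), 22.30620574951172)
centre [554.22  99.97 122.  ] len 115.71077358941879 51.1000945313486 yaw -0.40236083993191835
T rim z [121.46 122.96 125.15]
S rim z [121.73 123.19 125.81]
shelf yaw -0.124300554 edge sx 457.3840081789716 z 143.68144670444474 sy [  8.75 463.86]
face sx= [  1.19 338.  ] angle -0.8707594131375289 n 2268 [ 96.65 130.6 ]
```

jog_arm(
  rows=[1.55,3.6,0,0,0,0.05,1,1.55,3.6,0,0,0,0.05,1,1.55,3.6,0,0,0,0.05,1,1.55,3.6,0,0,0,0.05,1,1.55,3.6,0,0,0,0.05,1,1.55,3.6,0,0,0,0.05,1,1.55,3.6,0,0,0,0.05,1,1.55,3.6,0,0,0,0.05,1,1.55,3.6,0,0,0,0.05,1,1.55,3.6,0,0,0,0.05,1,1.55,3.6,0,0,0,0.05,1,1.55,3.6,0,0,0,0.05,1,1.55,3.6,0,0,0,0.05,1,1.55,3.6,0,0,0,0.05,1,1.55,3.6,0,0,0,0.05,1,1.55,3.6,0,0,0,0.05,1,1.55,3.6,0,0,0,0.05,1,1.55,3.6,0,0,0,0.05,1,1.55,3.6,0,0,0,0.05,1,1.55,3.6,0,0,0,0.05,1],
  newtons=30,
)

```text
clock: 1.77
eef_pos: [546.4, 225.3, 213.1]
eef_rot: [-3.141, 0.0, 1.447]
wrist_force: [1.0, 0.0, 0.4]
finger_gap: 0.2
finger_force: 0.0
```

jog_arm(
  rows=[0,0,-2,0,0,0,1,0,0,-2,0,0,0,1,0,0,-2,0,0,0,1,0,0,-2,0,0,0,1,0,0,-1.5,0,0,0,1,0,0,-1,0,0,0,1,0,0,-0.5,0,0,0,1,0,0,0,0,0,0,1,0,0,0,0,0,0,1,0,0,-0.1,0,0,0,1,0,0,-0.1,0,0,0,1,0,0,-0.1,0,0,0,1,0,0,-0.1,0,0,0,1,0,0,0,0,0,0,1],
)

```text
clock: 2.93
eef_pos: [546.1, 223.3, 99.4]
eef_rot: [-3.141, 0.0, 1.444]
wrist_force: [0.2, -0.1, -0.3]
finger_gap: 0.7
finger_force: 0.0
```

jog_arm(
  rows=[0,0,-0.1,0,0,0,1,0,0,0,0,0,0,1],
)

```text
clock: 3.1
eef_pos: [546.1, 223.3, 98.3]
eef_rot: [-3.142, 0.0, 1.444]
wrist_force: [1.4, -0.1, -0.0]
finger_gap: 0.6
finger_force: 0.0
```

jog_arm(
  rows=[0,0,-0.1,0,0,0,1,0,0,0,0,0,0,1],
)

```text
clock: 3.27
eef_pos: [546.1, 223.3, 97.3]
eef_rot: [-3.141, 0.0, 1.444]
wrist_force: [0.6, 0.7, 1.1]
finger_gap: 0.3
finger_force: 0.0
```

jog_arm(
  rows=[0,0,-0.1,0,0,0,1,0,0,-0.1,0,0,0,1,0,0,0,0,0,0,1],
)

```text
clock: 3.52
eef_pos: [546.1, 223.3, 95.2]
eef_rot: [-3.141, 0.0, 1.444]
wrist_force: [-0.2, -0.1, -0.2]
finger_gap: 0.7
finger_force: 0.0
```

jog_arm(
  rows=[0,0,-0.1,0,0,0,1,0,0,0,0,0,0,1],
)

```text
clock: 3.68
eef_pos: [546.1, 223.2, 94.3]
eef_rot: [-3.141, 0.0, 1.444]
wrist_force: [-0.0, 0.1, -0.6]
finger_gap: 0.7
finger_force: 0.0
```

jog_arm(
  rows=[0,0,-0.1,0,0,0,1,0,0,0,0,0,0,1],
)

```text
clock: 3.85
eef_pos: [546.2, 223.3, 93.9]
eef_rot: [3.141, -0.0, 1.444]
wrist_force: [-3.0, 0.4, 4.9]
finger_gap: 0.4
finger_force: 2.4
```

Contact comes at TCP z ≈ 94, so the deck is at z ≈ 86, which agrees with the cameras. Now I'll push the gate.

jog_arm(
  rows=[0,0,1.2,0,0,0,1,0,0,1.2,0,0,0,1,0,0,1.2,0,0,0,1,0,0,1.1,0,0,0,1,-0.86,0.11,0,0,0,0,1,-0.86,0.11,0,0,0,0,1,-0.86,0.11,0,0,0,0,1,-0.86,0.11,0,0,0,0,1,0,0,0,0,0,0,1,-0.42,0.05,-0.17,0,0,0,1,-0.42,0.05,-0.17,0,0,0,1,-0.42,0.05,-0.17,0,0,0,1,0,0,0,0,0,0,1],
)

```text
clock: 4.93
eef_pos: [499.1, 229.4, 135.5]
eef_rot: [3.141, -0.001, 1.444]
wrist_force: [1.3, 1.1, 1.9]
finger_gap: 0.7
finger_force: 0.8
```

jog_arm(
  rows=[-0.42,0.05,-0.3,0,0,0,1,-0.42,0.05,-0.3,0,0,0,1,-0.35,0.045,-0.38,0,0,0,1,-0.35,0.045,-0.38,0,0,0,1,0,0,0,0,0,0,1],
)

```text
clock: 5.35
eef_pos: [483.3, 231.2, 121.4]
eef_rot: [-3.141, -0.0, 1.444]
wrist_force: [0.2, -0.5, 1.0]
finger_gap: 0.4
finger_force: 0.1
```

jog_arm(
  rows=[-0.27,0.035,-0.45,0,0,0,1,-0.27,0.035,-0.45,0,0,0,1,-0.11,0.014,-0.33,0,0,0,1,-0.11,0.014,-0.33,0,0,0,1,-0.11,0.014,-0.33,0,0,0,1,0,0,0,0,0,0,1],
)

```text
clock: 5.85
eef_pos: [474.5, 232.3, 102.3]
eef_rot: [-3.141, 0.0, 1.444]
wrist_force: [-0.5, -0.2, 1.2]
finger_gap: 0.5
finger_force: 0.3
```

```bash
cat > snap.py <<'E'
import sys; from cell import manip; import cv2,numpy as np
for n in("scene","top"):
    p,d=manip.camera(n); cv2.imwrite(f"pics/{n}{sys.argv[1]}.png",p); np.savez(f"{n}{sys.argv[1]}.npz",p=p,d=d,**manip.camera_model(n))
E
cat > gate.py <<'E'
import sys; from h import *
T=V(f'top{sys.argv[1]}.npz'); m=mask(T,(12,90,60),(35,255,255),(50,245,360,330)); P=T.W[m>0]
ex=np.array([.9923,-.124]); ey=np.array([.124,.9923]); sx=P[:,:2]@ex; sy=P[:,:2]@ey
for a in range(20,460,60):
    k=(sy>a)&(sy<a+60)&(sx<500)
    if k.sum()>8: print(a,k.sum(),np.median(sx[k]).round(1),np.median(P[k,2]).round(1))
E
python3 snap.py 1; python3 gate.py 1
```

```text
200 96 405.7 440.5
260 70 407.5 393.1
```

View pics/top1.png

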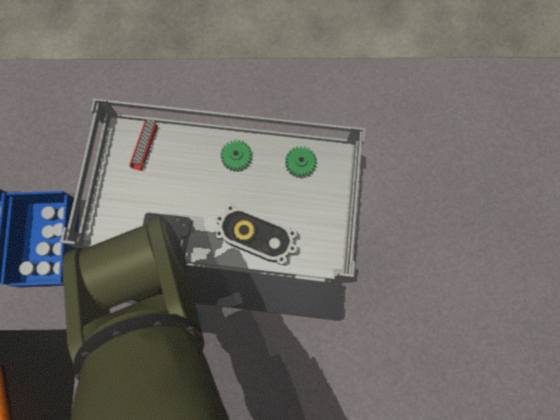

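The top view shows the gate folded out as a dark panel from (190,275) to (345,318). The cover and bearing are undisturbed at (258,235). I'll measure the panel's slope from depth.

```bash
cat > gate.py <<'E'
import sys; from h import *
ex=np.array([.9923,-.124]); ey=np.array([.124,.9923])
for n in('top','scene'):
    T=V(f'{n}{sys.argv[1]}.npz'); W=T.W; sx=W[...,:2]@ex; sy=W[...,:2]@ey; z=W[...,2]
    for lo,hi in((30,90),(90,150),(340,400),(400,450)):
        k=(sy>lo)&(sy<hi)&(sx>421)&(sx<473)&(z>60)&(z<140)
        if k.sum()>60:
            A=np.c_[sx[k]-480,np.ones(k.sum())]; q=np.linalg.lstsq(A,z[k],rcond=None)[0]
            d=(sy>lo)&(sy<hi)&(sx>495)&(sx<520)&(abs(z-86)<6)
            print(n,lo,k.sum(),'angle',(np.pi/2-np.arctan(-q[0])).round(3),'z at hinge',q[1].round(1),'median z mid',np.median(z[k&(abs(sx-447)<12)]).round(1),'deck',np.median(z[d]).round(1))
E
python3 gate.py 1
```

```text
top 30 1117 angle 1.357 z at hinge 84.8 median z mid 91.9 deck 85.4
top 90 1111 angle 1.357 z at hinge 84.8 median z mid 92.1 deck 85.9
scene 30 498 angle 1.353 z at hinge 85.3 median z mid 92.4 deck 85.5
scene 90 438 angle 1.37 z at hinge 85.8 median z mid 92.6 deck 85.6
scene 340 441 angle 1.359 z at hinge 85.5 median z mid 92.6 deck 85.8
scene 400 357 angle 1.359 z at hinge 85.5 median z mid 92.5 deck 85.7
```

jog_arm(
  rows=[-0.08,0.01,-0.25,0,0,0,1,-0.06,0.01,-0.25,0,0,0,1,0,0,-0.2,0,0,0,1,0,0,-0.1,0,0,0,1,0,0,0,0,0,0,1,0,0,0,0,0,0,1],
)

```text
clock: 6.45
eef_pos: [473.6, 232.3, 94.6]
eef_rot: [-3.141, 0.0, 1.444]
wrist_force: [-0.7, -0.1, 0.1]
finger_gap: 0.4
finger_force: 0.0
```

```bash
python3 snap.py 2; python3 gate.py 2
```

```text
top 30 1111 angle 1.554 z at hinge 85.3 median z mid 85.9 deck 85.4
top 90 1104 angle 1.553 z at hinge 85.2 median z mid 85.9 deck 86.0
scene 30 386 angle 1.555 z at hinge 85.7 median z mid 86.2 deck 85.7
scene 90 324 angle 1.55 z at hinge 85.6 median z mid 86.6 deck 85.8
scene 340 362 angle 1.548 z at hinge 85.4 median z mid 86.0 deck 85.7
scene 400 287 angle 1.56 z at hinge 86.1 median z mid 86.6 deck 85.5
```

jog_arm(
  rows=[0,0,-0.08,0,0,0,1,0,0,0,0,0,0,1,0,0,0,0,0,0,1,0,0,1.5,0,0,0,1,0,0,2.5,0,0,0,1,0,0,2.5,0,0,0,1,0,0,2.5,0,0,0,0.5,0,0,2,0,0,0,0,0,0,0,0,0,0,0],
)

```text
clock: 7.3
eef_pos: [474.9, 232.9, 208.0]
eef_rot: [3.136, -0.003, 1.444]
wrist_force: [-0.4, 0.3, 0.2]
finger_gap: 17.1
finger_force: 0.0
```

```bash
python3 snap.py 3; python3 gate.py 3
```

```text
top 30 1111 angle 1.567 z at hinge 85.3 median z mid 85.4 deck 85.4
top 90 1105 angle 1.569 z at hinge 85.4 median z mid 85.5 deck 86.0
scene 30 389 angle 1.569 z at hinge 85.7 median z mid 85.9 deck 85.5
scene 90 322 angle 1.562 z at hinge 85.4 median z mid 85.8 deck 86.0
scene 340 362 angle 1.557 z at hinge 85.3 median z mid 85.7 deck 85.6
scene 400 282 angle 1.569 z at hinge 85.6 median z mid 85.7 deck 85.6
```

jog_arm(
  rows=[1.62,-2.58,-0.4,0,0,-0.055,0,1.62,-2.58,-0.4,0,0,-0.055,0,1.62,-2.58,-0.4,0,0,-0.055,0,1.62,-2.58,-0.4,0,0,-0.055,0,1.62,-2.58,-0.4,0,0,-0.055,0,0,0,0,0,0,0,0,0,0,0,0,0,0,0,0,0,0,0,0,0,0],
)

```text
clock: 8.07
eef_pos: [554.1, 103.7, 182.9]
eef_rot: [-3.14, 0.001, 1.169]
wrist_force: [-1.0, 0.3, -0.1]
finger_gap: 78.2
finger_force: 0.0
```

jog_arm(
  rows=[0.17,0,0,0,0,0,0,0,0,0,0,0,0,0,0,0,-1,0,0,0,0,0,0,-1.5,0,0,0,0,0,0,-1,0,0,0,0,0,0,0,0,0,0,0,0,0,0,0,0,0,0],
)

```text
clock: 8.65
eef_pos: [556.0, 103.6, 148.5]
eef_rot: [-3.141, 0.001, 1.169]
wrist_force: [0.6, -0.7, 0.3]
finger_gap: 94.1
finger_force: 0.0
```

```bash
python3 snap.py 4
python3 - <<'E'
import cv2,numpy as np
a=cv2.imread('pics/scene4.png'); b=cv2.imread('pics/top4.png')
cv2.imwrite('pics/c4.png',np.hstack([cv2.resize(a[80:280,190:390],(400,400)),cv2.resize(b[130:330,160:360],(400,400))]))
E
```

```text
(no output)
```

View pics/c4.png

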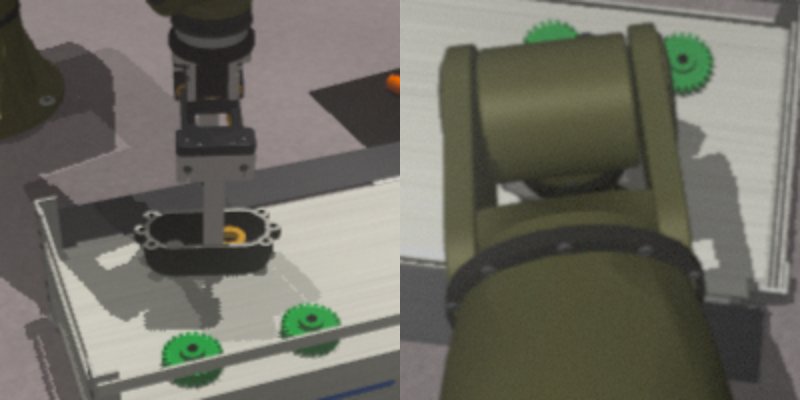

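The crop shows the rear finger at (213,245), centred on the cover in the scene view, and the bearing still in its seat at (235,236). The gate lies flat behind. I'll descend with force checks.

jog_arm(
  rows=[0,0,-0.7,0,0,0,0,0,0,-0.7,0,0,0,0,0,0,-0.7,0,0,0,0,0,0,-0.7,0,0,0,0,0,0,0,0,0,0,0],
)

```text
clock: 9.17
eef_pos: [555.6, 103.3, 119.2]
eef_rot: [-3.139, 0.001, 1.169]
wrist_force: [-0.1, 0.8, -0.2]
finger_gap: 93.8
finger_force: 0.0
```

jog_arm(
  rows=[0,0,-0.5,0,0,0,0,0,0,-0.5,0,0,0,0,0,0,-0.5,0,0,0,0,0,0,-0.5,0,0,0,0,0,0,-0.3,0,0,0,0,0,0,0,0,0,0,0,0,0,0,0,0,0,0],
)

```text
clock: 9.75
eef_pos: [556.3, 103.4, 98.0]
eef_rot: [-3.141, 0.0, 1.169]
wrist_force: [0.3, 0.2, -0.4]
finger_gap: 94.1
finger_force: 0.0
```

jog_arm(
  rows=[0,0,-0.1,0,0,0,0.1,0,0,0,0,0,0,0.2,0,0,0,0,0,0,0.27,0,0,0,0,0,0,0.27,0,0,0,0,0,0,0.28,0,0,0,0,0,0,0.29,0,0,0,0,0,0,0.3,0,0,0,0,0,0,0.31,0,0,0,0,0,0,0.32,0,0,0,0,0,0,0.33,0,0,0,0,0,0,0.33],
  newtons=8,
)

```text
clock: 10.67
eef_pos: [556.1, 103.5, 97.0]
eef_rot: [-3.141, 0.0, 1.169]
wrist_force: [-2.7, 0.6, 1.8]
finger_gap: 63.4
finger_force: 1.3
```

jog_arm(
  rows=[0,0,0,0,0,0,0.34,0,0,0,0,0,0,0.36,0,0,0,0,0,0,0.4,0,0,0,0,0,0,0.5,0,0,0,0,0,0,1,0,0,0,0,0,0,1,0,0,0,0,0,0,1],
)

```text
clock: 11.25
eef_pos: [556.3, 103.5, 97.0]
eef_rot: [-3.141, -0.0, 1.169]
wrist_force: [-2.7, 1.5, 1.3]
finger_gap: 62.1
finger_force: 8.0
```

jog_arm(
  rows=[0,0,0,0,0,0,1,0,0,0,0,0,0,1,0,0,0,0,0,0,1,0,0,0,0,0,0,1],
  newtons=38,
)

```text
clock: 11.58
eef_pos: [556.4, 103.4, 97.0]
eef_rot: [-3.142, -0.0, 1.169]
wrist_force: [-2.9, 2.4, 1.3]
finger_gap: 62.0
finger_force: 38.0
```

jog_arm(
  rows=[0,0,0.05,0,0,0,1,0,0,0.1,0,0,0,1,0,0,0.2,0,0,0,1,0,0,0.2,0,0,0,1,0,0,0.2,0,0,0,1,0,0,0.2,0,0,0,1,0,0,0.2,0,0,0,1,0,0,0.2,0,0,0,1,0,0,0.1,0,0,0,1,0,0,0.05,0,0,0,1,0,0,0,0,0,0,1,0,0,0,0,0,0,1],
)

```text
clock: 12.58
eef_pos: [556.3, 103.4, 112.0]
eef_rot: [-3.142, 0.0, 1.169]
wrist_force: [-0.9, -0.7, -4.2]
finger_gap: 61.9
finger_force: 38.0
```

```bash
python3 snap.py 5
python3 - <<'E'
import cv2,numpy as np
from cell import manip; s=manip.read_state(); print(s['wrist_force'],s['moment'])
a=cv2.imread('pics/scene5.png'); cv2.imwrite('pics/c5.png',cv2.resize(a[120:260,210:390],None,fx=4,fy=4,interpolation=cv2.INTER_CUBIC))
E
```

```text
[-0.24227508 -0.65043308 -3.72606701] [-0.01840495 -0.08360017  0.0215106 ]
```

View pics/c5.png

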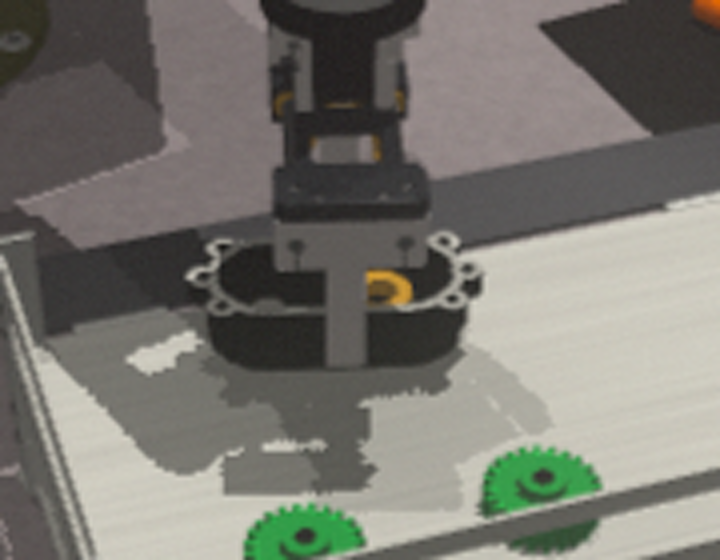

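The crop shows the cover clear of the deck and level, with the bearing in its seat at (385,290). I'll lift it on to 10 cm.

jog_arm(
  rows=[0,0,0.1,0,0,0,1,0,0,0.2,0,0,0,1,0,0,0.4,0,0,0,1,0,0,0.5,0,0,0,1,0,0,0.6,0,0,0,1,0,0,0.6,0,0,0,1,0,0,0.6,0,0,0,1,0,0,0.6,0,0,0,1,0,0,0.6,0,0,0,1,0,0,0.6,0,0,0,1,0,0,0.6,0,0,0,1,0,0,0.6,0,0,0,1,0,0,0.6,0,0,0,1,0,0,0.6,0,0,0,1,0,0,0.5,0,0,0,1,0,0,0.4,0,0,0,1,0,0,0.2,0,0,0,1,0,0,0.1,0,0,0,1,0,0,0.1,0,0,0,1,0,0,0,0,0,0,1],
)

```text
clock: 14.35
eef_pos: [556.3, 103.4, 197.0]
eef_rot: [-3.141, 0.0, 1.169]
wrist_force: [-0.2, -0.4, -3.0]
finger_gap: 61.6
finger_force: 38.0
```

jog_arm(
  rows=[0,0,0,0,0,0,1,0,0,0,0,0,0,1,0,0,0,0,0,0,1,0,0,0,0,0,0,1,0,0,0,0,0,0,1,0,0,0,0,0,0,1],
)

```text
clock: 14.85
eef_pos: [556.3, 103.4, 197.0]
eef_rot: [-3.141, 0.0, 1.169]
wrist_force: [0.5, -0.9, -4.2]
finger_gap: 61.6
finger_force: 38.0
```

```bash
python3 snap.py 6; python3 gate.py 6
python3 - <<'E'
from h import *
from cell import manip; s=manip.read_state(); print(s['eef_pos'],s['wrist_force'],s['moment'],abs(s['qd']).max())
S=V('scene6.npz')
# rim heights along the cover: bright pixels with z>205
W=S.W; c=np.array([555.8,103.7]); cy=np.array([.391,.92]); cx=np.array([.92,-.391]); r=W[...,:2]-c; ly=r@cy; lx=r@cx
for lo in range(-75,75,25):
    k=(ly>lo)&(ly<lo+25)&(abs(lx)<36)&(W[...,2]>180)&(W[...,2]<230)&(S.p.max(2)>110)
    if k.sum()>3: print(lo,k.sum(),np.percentile(W[k][:,2],[50,90]).round(1))
m=mask(S,(12,110,90),(35,255,255),(250,110,340,215)); k=(m>0)&(W[...,2]<225)&(W[...,2]>190); print('bearing',W[k].mean(0).round(1),k.sum())
cv2.imwrite('pics/c6.png',cv2.resize(S.p[80:290,180:460],None,fx=2.8,fy=2.8,interpolation=cv2.INTER_CUBIC))
E
```

```text
top 30 388 angle 1.56 z at hinge 85.1 median z mid 85.4 deck 85.3
top 340 1077 angle 1.566 z at hinge 85.3 median z mid 85.6 deck 85.3
top 400 895 angle 1.57 z at hinge 85.4 median z mid 85.4 deck 85.0
scene 30 385 angle 1.567 z at hinge 85.5 median z mid 85.6 deck 85.6
scene 90 407 angle 1.561 z at hinge 85.4 median z mid 85.7 deck 85.5
scene 340 357 angle 1.544 z at hinge 84.9 median z mid 85.9 deck 85.6
scene 400 287 angle 1.574 z at hinge 86.0 median z mid 85.9 deck 85.7
[556.35786529 103.38892679 197.06046545] [-0.57671539  0.1662274  -4.25054274] [-0.07856499 -0.05528219 -0.02976932] 0.0025855287628443295
-75 36 [221.8 223.4]
0 18 [210.6 211.3]
25 65 [220.  223.3]
50 82 [222.1 223. ]
bearing [558.6 129.5 208.1] 80
```

View pics/c6.png

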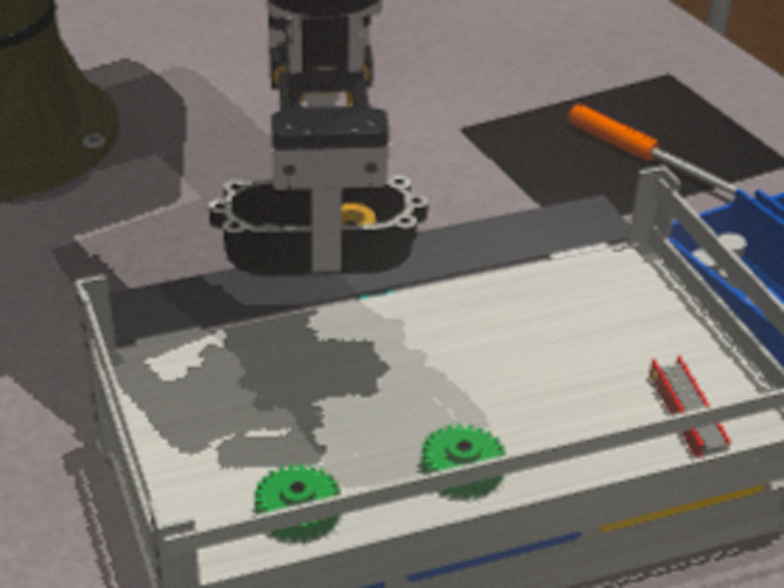

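The crop shows the cover held level: the rim is at z ≈ 222 at both ends, so its underside is about 100 mm above the deck. The bearing is in its seat at (357,214), the gate is level, and the gears and feeler are untouched.

```bash
python3 -c "
from cell import manip; print(manip.sign_off())"
```

```text
the job is handed in; nothing more can be done
None
```

The job is handed in after about 15 s: the gate is folded level with the deck, and the cover with its bearing is held level about 100 mm above the deck; the gears and feeler gauge were not touched.

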